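# Raise the phone on its telescopic pole for the overhead shot

## Task

Raise the phone on its telescopic pole for the overhead shot of the soup: squeeze the orange release button into the grip while the pole is still down, then, keeping it squeezed, pull the grip straight up past the first stop to the second, so that both sections of the pole are fully out. Nothing locks it up there, so finish while still holding it by the grip, fully extended and with the button squeezed in, so that I can tighten the thumbscrews. Do not touch the phone, and leave the tub, salt shaker, garlic and onion where they are.

Things in the scene. Friction and masses are not known exactly. Their poses are not given: they have to be found in the camera images.
- pole_stand: telescopic phone pole, fixed to the worktop: dark steel foot 132 mm across, aluminium tube 25 mm across with a black collar, thinner sections telescoped inside, black upright grip on top. Origin: centre of the foot's underside, on the pole's axis; z up along the pole; +x is the heading of the boom that carries the phone, so the orange button is on the -x side.
- grip_center (a point): where to hold the black grip from above: on the pole's axis, 25 mm below the grip's top (z = 185 mm folded, 305 mm extended). Grip: rounded block 61 mm tall, 36 mm along the stand's x (-18 to +18 mm), 38 mm along y; its -x face has a 15 mm slot with the orange button, its +x face is flat. Close the fingers along the stand's x, one on the button, one on the +x face.
- button_pad (a point): middle of the outer face of the orange release button: a bar 12 mm wide, 58 mm tall, leaning out of the grip's -x face by about 7 mm at the height of grip_center, 9 mm at its top. It is the upper arm of a rocker whose hook, under the pole's collar, locks the pole down. Pressing it flush takes about 4 N; it springs back when let go.
- release_button (a joint): angle of the rocker: 0 = out (pole locked down), about 0.14 rad = flush with the grip (the hook is clear from about 0.09 rad; end of travel 0.17)
- upper_section (a joint): how far the thin upper section, which carries grip and phone, is drawn out of the lower one: 0 = in, 0.060 m = at its stop (the first stop). Slides with slight friction and sinks back under its own weight if let go.
- lower_section (a joint): how far the thicker lower section is drawn out of the fixed tube: 0 = in, 0.060 m = at its stop (the second stop). A little stiffer, so it follows once the upper section is at its stop; whole lift 120 mm. The raised parts weigh about 0.45 kg; pulling takes 5 to 9 N; the stops are rigid.
- camera_head: the raised head, rigid with the upper section: black grip, below it a black hub 33 mm across (z = 127 to 149 mm folded) and the boom, a bar 11 mm thick at z = 138 mm going out along +x. Origin on the pole's axis, 185 mm below grip_center; axes as the stand.
- phone: phone 74 x 152 x 9 mm lying flat, lens down, in a spring holder at the end of the boom; centre 178 mm from the pole's axis along the stand's +x, 142 mm above the worktop when folded; the holder reaches from 135 to 221 mm from the axis. Origin and axes as camera_head. Not to be touched.
- soup_tub: clear round tub one third full of orange soup, 108 mm across, 62 mm tall, standing under the phone; origin at the centre of its underside
- salt_shaker: salt shaker 44 mm across, 90 mm tall; origin at the centre of its underside
- garlic: garlic bulb about 60 x 57 x 58 mm; origin at the centre of its underside
- onion: onion about 78 mm across, 85 mm tall; origin at the centre of its underside
There are look-alikes about, which are no part of the job. Leave any blue look-alike of the soup_tub alone.

How it is judged:
By the outcome, as a careful person would: the job done as asked, in the order asked, and still so for the second after the job is handed in, while the arm keeps its last pose, push and grip.
It also fails if it takes over 32 s, if anything falls off the work surface, if the arm or the gripper's body presses on something with over 40 N, if the wrist force passes 120 N, or if a joint passes its speed limit or range.

## Robot

A 7-joint arm with a two-finger parallel gripper is mounted at the origin on a cart in front of the work surface, level with it; the furniture and walls round the work are solid. World frame = base frame: x ahead of the robot, y to its left, z up, the work surface at z = 0. Lengths are in m, angles in rad, forces in N, time in s.
With the tool pointing down it reaches from about 0.4 to 0.85 m from the base axis. Payload 10.4 kg.
Tool frame: the origin (TCP) lies midway between the tips of the shut fingers; the grasp point (between the pads) lies 19 mm behind it; z points along the fingers, y is the line along which they close (so a half turn about z gives the same grasp; the last joint's range is limited). The gripper opens to 87 mm and grips with 3 to 60 N. Pads are 19 mm wide; open, the fingers measure 117 mm over their backs; the gripper's body (75 mm by 190 mm) begins 51 mm behind the grasp point.
Start: joints at [1.324, 0.332, -0.065, 1.46, 0.022, 1.35, -0.088], TCP at [0.139, -0.609, 0.223] pointing down, gripper open.
Joint ranges: [-2.6, 2.6], [-0.5, 2.12], [-1.47, 1.34], [0.16, 2.42], [-1.27, 4.41], [0.06, 2.06], [-2.6, 2.6]. Speed limits (rad/s): [2.22, 2.22, 2.79, 2.79, 3.14, 3.14, 3.14].

## Interface

Orientations are given as a 3x3 rotation matrix whose columns are the frame's x, y, z axes.
In Python, from rig import get_state, read_camera, job_done, nets gives the robot as it stands.
- The arm moves only by the tool servo_tool, never from a script. Its argument "moves" is a list of rows, each an object of numbers: "tx", "ty", "tz": the shift along the tool's x, y, z normalised to -1 to 1, where 1 is 0.5 m; "rx", "ry", "rz": the turn, a rotation vector about the tool's x, y, z normalised to -1 to 1, where 1 is 60 degrees; "jaw": the opening, from -1 (shut) to 1 (fully open). In form: [{"tx": .., "ty": .., "tz": .., "rx": .., "ry": .., "rz": .., "jaw": ..}, ...]. A call has 1 to 12 rows; each row is the pose to reach, as a shift and turn from the pose commanded when the call began, along the tool's axes at that moment; what a row does not reach only later rows make up. A row lasts 1/8 s, in which the tool goes at most 62.5 mm and 10.7 degrees, less where a joint would pass 70% of its speed; a pose out of reach is approached as far as the arm can. A call with a number of a shift or a turn outside -1 to 1 is refused whole. A call with a gripper value outside its range is refused whole. The fingers move at their own pace and stop on an object; "newtons" is the grip in N (left out, the last holds). Time passes only in rows, so rows that repeat a pose let the fingers close. It gives the time, the measured TCP pose, the force, the opening and the grip force at its end, in the units of the state.
- get_state(): the state, without advancing time (a new reading comes with each control period).
- read_camera(name): name is "side" or "top" or "wrist"; returns a dict with "image" (384x512x3 uint8, red, green, blue), "z_map" (384x512 float32, m along the optical axis (not along the pixel's ray), 0 where there is no reading), "fx", "fy", "cx", "cy" (pixels), "R" (3x3) and "t" (3): a world point X has camera coordinates R X + t. Camera axes: x right, y down, z forward; pixel columns grow to the right and rows downward; lengths in m; the calibration is good to about 2 mm. A picture is of the moment at which its call begins.
- job_done(): hands the job in; it is judged then, once.
Trained networks look in the newest picture that a camera, given by its name, has taken for a name from the list of things; names that differ only in an ending like _2 or _b are one class to them, and where a whole thing is asked for, a point or a joint stands for the part that bears it (a point fixed in the world has none). Each returns a list of dicts, best first, with "score" (0 to 1); they miss things now and then, are a little off and sometimes report something else, mostly with a low value. They report only what shows in the picture. A call takes as long as a camera call. They do not tell look-alikes from the thing itself.
- nets.find_in(name, camera): "xy" ([column, row] in pixels, amid what is visible of it).
- nets.landmark_of(name, camera): "xy" ([column, row] in pixels: a listed point, or the origin of a listed thing).
The state is a dict: "clock": time; "joint_positions": joint angles; "qvel": joint speeds; "tau": joint torques, N m; "ee_pos": TCP position; "tcp_rot": TCP orientation; "ft_force": force on the tool from outside, world axes, zero at the start; "torque": the same for the moment, N m; "gripper_width": finger opening in m; "grasp_force": force on a finger pad.
Only numpy, scipy, OpenCV 4.12 (cv2) and the standard library are available. Lean on these libraries where they do the work, as an engineer would, in place of code of your own. Each camera call takes 0.05 s, during which the arm holds its last target. There are 200 camera calls.

## Working session

There is one attempt and no reset: what is moved stays moved. The work goes in short steps, Python scripts to look and compute and a tool call to move; the robot and the scene stay as the last step left them, time stands still between calls to the robot, and variables do not carry over. Pictures are saved under pics/ and viewed, at most 10 in all, crops included, and the job is handed in when it is done.

Besides the shell and the picture viewer there is one more tool, called after "Call:" as a command line: name --argument value ..., lists and objects as JSON in quotes. servo_tool: Moves the arm, as the interface text tells. Its arguments: {"type":"object","properties":{"moves":{"type":"array","items":{"type":"object","properties":{"tx":{"type":"number","minimum":-1,"maximum":1},"ty":{"type":"number","minimum":-1,"maximum":1},"tz":{"type":"number","minimum":-1,"maximum":1},"rx":{"type":"number","minimum":-1,"maximum":1},"ry":{"type":"number","minimum":-1,"maximum":1},"rz":{"type":"number","minimum":-1,"maximum":1},"jaw":{"type":"number"}}}},"newtons":{"type":"number"}},"required":["moves"]}

```bash
mkdir -p pics; cat > h.py <<'E'
import numpy as np,cv2
from rig import get_state,read_camera,job_done,nets
def world(c,u,v,z=None):
    u,v=float(u),float(v)
    if z is None:
        z=c["z_map"][int(round(v)),int(round(u))]
    p=np.array([(u-c["cx"])/c["fx"]*z,(v-c["cy"])/c["fy"]*z,z])
    return np.array(c["R"]).T@(p-np.array(c["t"]))
def pix(c,X):
    p=np.array(c["R"])@np.array(X)+np.array(c["t"]); return np.array([c["fx"]*p[0]/p[2]+c["cx"],c["fy"]*p[1]/p[2]+c["cy"]])
def save(im,n): cv2.imwrite("pics/"+n,cv2.cvtColor(im,cv2.COLOR_RGB2BGR))
E
python3 - <<'E'
from h import *
np.set_printoptions(precision=3,suppress=True)
ims=[]
for cam in["top","side"]:
    c=read_camera(cam); save(c["image"],cam+"0.png"); 
    print(cam,-c["R"].T@c["t"],c["R"][2])
    for n in["pole_stand","grip_center","button_pad","phone","soup_tub","camera_head"]:
        for f in(nets.find_in,nets.landmark_of):
            for d in f(n,cam)[:3]:
                u,v=d["xy"]; print(n,f.__name__,round(d["score"],2),np.round([u,v],0), world(c,min(u,511),min(v,383)))
E
```

```text
top [0.345 0.044 1.214] [ 0.191  0.03  -0.981]
pole_stand call 0.9 [296. 215.] [ 0.511 -0.056  0.001]
grip_center call 0.85 [272. 212.] [0.5   0.022 0.143]
grip_center call 0.61 [332. 215.] [ 0.48  -0.135  0.212]
button_pad call 0.21 [268. 212.] [0.501 0.035 0.147]
phone call 0.71 [269. 208.] [0.512 0.032 0.151]
phone call 0.26 [273. 212.] [0.5   0.021 0.148]
soup_tub call 0.93 [220. 225.] [0.479 0.187 0.024]
soup_tub call 0.67 [281. 217.] [ 0.503 -0.009  0.02 ]
soup_tub call 0.65 [266. 214.] [0.494 0.042 0.148]
soup_tub call 0.65 [223. 227.] [0.472 0.18  0.022]
soup_tub call 0.45 [287. 178.] [ 0.625 -0.029  0.04 ]
camera_head call 0.97 [269. 215.] [0.493 0.032 0.15 ]
camera_head call 0.59 [320. 224.] [ 0.473 -0.126  0.052]
side [0.5   0.885 0.83 ] [ 0.041 -0.773 -0.633]
pole_stand call 0.71 [274. 185.] [0.493 0.022 0.145]
pole_stand call 0.81 [279. 192.] [0.48  0.05  0.146]
grip_center call 0.86 [273. 186.] [0.495 0.029 0.148]
grip_center call 0.8 [282. 138.] [ 0.476 -0.12   0.196]
phone call 0.71 [264. 191.] [0.518 0.052 0.149]
soup_tub call 0.81 [263. 218.] [0.519 0.016 0.024]
soup_tub call 0.66 [278. 259.] [0.474 0.161 0.025]
soup_tub call 0.56 [275. 185.] [0.491 0.024 0.146]
soup_tub call 0.83 [275. 272.] [0.481 0.236 0.062]
soup_tub call 0.64 [262. 229.] [0.518 0.088 0.053]
camera_head call 0.63 [274. 182.] [0.494 0.013 0.148]
camera_head call 0.43 [272. 184.] [0.499 0.023 0.148]
```

```bash
python3 - <<'E'
import cv2
a=cv2.imread("pics/top0.png")[100:320,130:430];b=cv2.imread("pics/side0.png")[60:300,150:410]
cv2.imwrite("pics/a.png",cv2.resize(a,None,fx=2.6,fy=2.6,interpolation=2));cv2.imwrite("pics/b.png",cv2.resize(b,None,fx=2.5,fy=2.5,interpolation=2))
E
```

```text
(no output)
```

View pics/a.png

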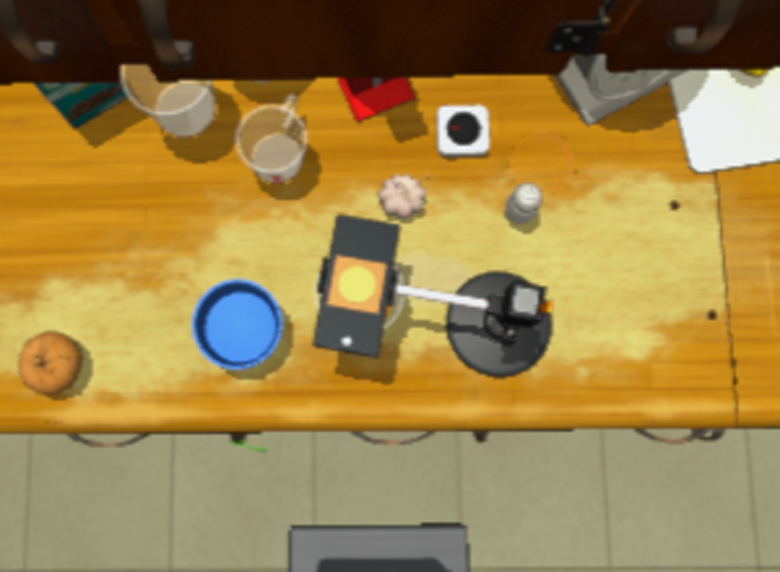

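View pics/b.png

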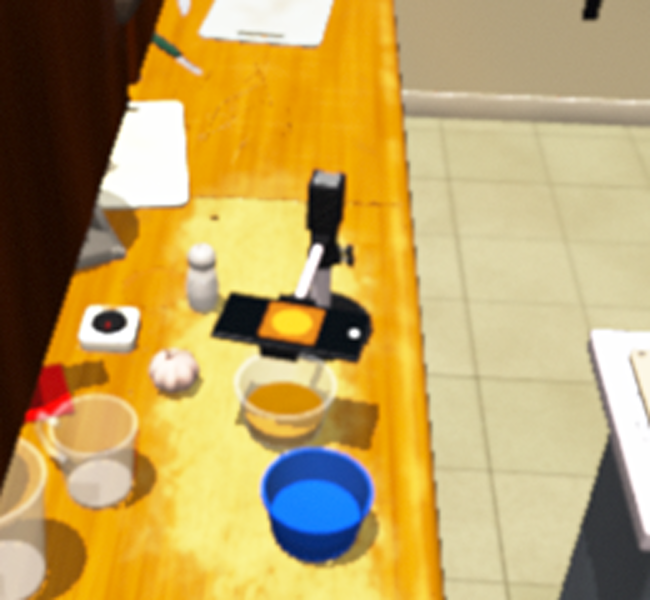

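Top view: the one pole has its grip top at about (332,215) in full-image pixels, the orange button to its right (~(341,218)), and the boom and phone to the left (~(268,210)). The orange soup tub is under the phone. Look-alikes: the phone's screen and holder near (272,212), which the nets score as grip_center, and the blue tub (221,225). The target is the black block at (332,215). Next I'll measure it from depth.

```bash
python3 - <<'E'
from h import *
np.set_printoptions(precision=4,suppress=True)
for cam in["top","side"]:
    c=read_camera(cam); H,W=c["z_map"].shape
    uu,vv=np.meshgrid(np.arange(W),np.arange(H)); z=c["z_map"]
    P=np.stack([(uu-c["cx"])/c["fx"]*z,(vv-c["cy"])/c["fy"]*z,z],-1)-c["t"]; P=P@c["R"]
    ok=(z>0)
    near=ok&(abs(P[...,0]-.476)<.06)&(abs(P[...,1]+.13)<.06)
    m=near&(P[...,2]>.195)&(P[...,2]<.225); q=P[m]
    print(cam,"grip top",m.sum(),q.mean(0),q.min(0),q.max(0), cv2.minAreaRect((q[:,:2]*1000).astype(np.float32)))
    hsv=cv2.cvtColor(c["image"],cv2.COLOR_RGB2HSV)
    m=near&(hsv[...,0]<18)&(hsv[...,1]>170)&(hsv[...,2]>120)&(P[...,2]>.12)
    print(" button",m.sum(),P[m].mean(0) if m.any() else None, np.argwhere(m).tolist()[:6])
    m=ok&(abs(P[...,0]-.5)<.12)&(abs(P[...,1]-.03)<.08)&(P[...,2]>.13)&(P[...,2]<.17); q=P[m]
    print(" phone",m.sum(),cv2.minAreaRect((q[:,:2]*1000).astype(np.float32)),q[:,2].mean())
    m=ok&(abs(P[...,0]-.476)<.09)&(abs(P[...,1]+.13)<.09)&(P[...,2]>.006)&(P[...,2]<.03)&(hsv[...,2]<110); q=P[m]
    print(" foot",m.sum(),cv2.minEnclosingCircle((q[:,:2]*1000).astype(np.float32)),q[:,2].mean())
    # boom: bright pixels between
    m=ok&(P[...,2]>.135)&(P[...,2]<.155)&(P[...,1]>-.11)&(P[...,1]<-.02)&(abs(P[...,0]-.49)<.06); q=P[m]
    print(" boom",m.sum(),cv2.fitLine((q[:,:2]*1000).astype(np.float32),2,0,.01,.01).ravel())
    s=c["image"][185:245,285:365] if cam=="top" else c["image"][115:195,250:310]
    cv2.imwrite(f"pics/c_{cam}.png",cv2.resize(s[...,::-1],None,fx=7,fy=7,interpolation=0))
s=get_state();print(s["ee_pos"],s["tcp_rot"])
E
```

```text
top grip top 201 [ 0.4792 -0.1372  0.2097] [ 0.4593 -0.1647  0.1963] [ 0.501  -0.1178  0.2166] ((478.9858703613281, -142.14283752441406), (45.228477478027344, 37.88298416137695), 77.67422485351562)
 button 7 [ 0.477 -0.16   0.191] [[216, 340], [216, 341], [217, 339], [217, 340], [218, 338], [218, 339]]
 phone 1442 ((505.61541748046875, 14.881683349609375), (130.2938995361328, 152.0996551513672), 78.69842529296875) 0.14705256001969633
 foot 746 ((478.94989013671875, -137.20742797851562), 64.5030746459961) 0.013681127521419114
 boom 129 [  0.2022   0.9793 493.2373 -66.2688]
side grip top 157 [ 0.4819 -0.1279  0.2067] [ 0.4608 -0.1578  0.1951] [ 0.5024 -0.1133  0.2145] ((482.0415954589844, -135.15542602539062), (38.85590362548828, 38.72412109375), 79.49932861328125)
 button 12 [ 0.4802 -0.1421  0.2014] [[127, 276], [127, 277], [128, 275], [129, 287], [130, 288], [131, 274]]
 phone 1339 ((507.2722473144531, 17.538002014160156), (136.09909057617188, 151.6402130126953), 79.91529846191406) 0.14629582587194828
 foot 63 ((467.71563720703125, -127.29547882080078), 57.595272064208984) 0.013195367740338705
 boom 105 [  0.1869   0.9824 493.0717 -72.5067]
[ 0.1387 -0.6094  0.2226] [[ 0.9751  0.2219 -0.    ]
 [ 0.2219 -0.9751 -0.    ]
 [-0.      0.     -1.    ]]
```

View pics/c_top.png

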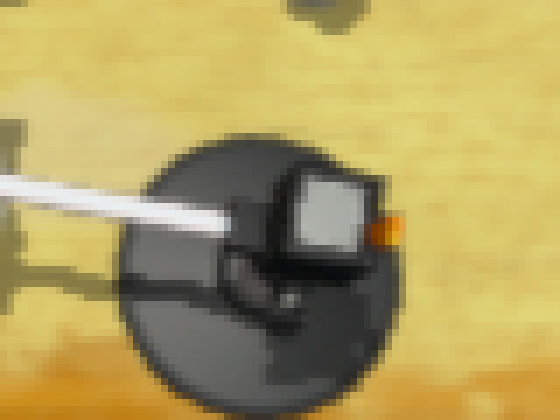

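Grip axis ≈ (0.480, −0.136), boom heading ≈ 11° from +y toward +x, so the tool needs a 24° turn. Moving above it.

Call:
servo_tool --moves '[{"tz": -0.1}, {"tx": 0.1, "ty": -0.085, "tz": -0.115, "rz": 0.05}, {"tx": 0.2, "ty": -0.175, "tz": -0.115, "rz": 0.1}, {"tx": 0.3, "ty": -0.265, "tz": -0.115, "rz": 0.15}, {"tx": 0.4, "ty": -0.35, "tz": -0.115, "rz": 0.2}, {"tx": 0.5, "ty": -0.44, "tz": -0.115, "rz": 0.25}, {"tx": 0.6, "ty": -0.53, "tz": -0.115, "rz": 0.3}, {"tx": 0.7, "ty": -0.615, "tz": -0.115, "rz": 0.35}, {"tx": 0.8, "ty": -0.705, "tz": -0.115, "rz": 0.4}, {"tx": 0.875, "ty": -0.77, "tz": -0.115, "rz": 0.4}, {"tx": 0.875, "ty": -0.77, "tz": -0.115, "rz": 0.4}, {"tx": 0.875, "ty": -0.77, "tz": -0.115, "rz": 0.4}]'

```text
invalid input at $.moves[0]: expected keys tx, ty, tz, rx, ry, rz, jaw
```

```bash
python3 - <<'E'
from h import *
np.set_printoptions(precision=4,suppress=True)
c=read_camera("wrist"); H,W=c["z_map"].shape
save(c["image"],"w1.png")
uu,vv=np.meshgrid(np.arange(W),np.arange(H)); z=c["z_map"]
P=np.stack([(uu-c["cx"])/c["fx"]*z,(vv-c["cy"])/c["fy"]*z,z],-1)-c["t"]; P=P@c["R"]
near=(z>0)&(abs(P[...,0]-.48)<.04)&(abs(P[...,1]+.136)<.045)
m=near&(P[...,2]>.203)&(P[...,2]<.218);q=P[m]
if len(q): print("top",len(q),q.mean(0),cv2.minAreaRect((q[:,:2]*1000).astype(np.float32)))
hsv=cv2.cvtColor(c["image"],cv2.COLOR_RGB2HSV)
m=near&(hsv[...,0]<18)&(hsv[...,1]>170)&(hsv[...,2]>120)&(P[...,2]>.15);q=P[m]
if len(q): print("btn",len(q),q.mean(0),q.min(0),q.max(0))
for n in["grip_center","button_pad"]:
    print(n,[(d["score"],world(c,*d["xy"])) for d in nets.landmark_of(n,"wrist")[:2]])
s=get_state();print(s["clock"],s["ee_pos"],s["tcp_rot"],s["ft_force"],s["joint_positions"])
E
```

```text
grip_center []
button_pad []
1.55 [ 0.1387 -0.6094  0.2226] [[ 0.9751  0.2219  0.    ]
 [ 0.2219 -0.9751 -0.0001]
 [-0.      0.0001 -1.    ]] [ 0.6672 -0.5339  0.268 ] [ 1.3244  0.3322 -0.0647  1.4601  0.0216  1.3499 -0.0885]
```

View pics/w1.png

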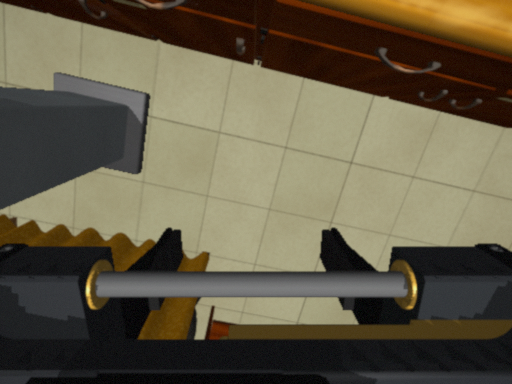

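The move was refused because every key is required. The wrist picture shows only floor and drawers at the start pose. Resending.

Call:
servo_tool --moves '[{"tx": 0, "ty": 0, "tz": -0.1, "rx": 0, "ry": 0, "rz": 0, "jaw": 1}, {"tx": 0.1, "ty": -0.085, "tz": -0.115, "rx": 0, "ry": 0, "rz": 0.05, "jaw": 1}, {"tx": 0.2, "ty": -0.175, "tz": -0.115, "rx": 0, "ry": 0, "rz": 0.1, "jaw": 1}, {"tx": 0.3, "ty": -0.265, "tz": -0.115, "rx": 0, "ry": 0, "rz": 0.15, "jaw": 1}, {"tx": 0.4, "ty": -0.35, "tz": -0.115, "rx": 0, "ry": 0, "rz": 0.2, "jaw": 1}, {"tx": 0.5, "ty": -0.44, "tz": -0.115, "rx": 0, "ry": 0, "rz": 0.25, "jaw": 1}, {"tx": 0.6, "ty": -0.53, "tz": -0.115, "rx": 0, "ry": 0, "rz": 0.3, "jaw": 1}, {"tx": 0.7, "ty": -0.615, "tz": -0.115, "rx": 0, "ry": 0, "rz": 0.35, "jaw": 1}, {"tx": 0.8, "ty": -0.705, "tz": -0.115, "rx": 0, "ry": 0, "rz": 0.4, "jaw": 1}, {"tx": 0.875, "ty": -0.77, "tz": -0.115, "rx": 0, "ry": 0, "rz": 0.4, "jaw": 1}, {"tx": 0.875, "ty": -0.77, "tz": -0.115, "rx": 0, "ry": 0, "rz": 0.4, "jaw": 1}, {"tx": 0.875, "ty": -0.77, "tz": -0.115, "rx": 0, "ry": 0, "rz": 0.4, "jaw": 1}]'

```text
clock: 3.05
ee_pos: [0.4805, -0.1353, 0.2801]
tcp_rot: [[0.982, -0.19, 0.0], [-0.19, -0.982, 0.0], [0.0, -0.0, -1.0]]
ft_force: [-1.1, -0.3, -1.3]
gripper_width: 0.087
grasp_force: 0.0
```

```bash
cat > w.py <<'E'
from h import *
import sys
np.set_printoptions(precision=4,suppress=True)
c=read_camera("wrist"); H,W=c["z_map"].shape
save(c["image"],sys.argv[1])
uu,vv=np.meshgrid(np.arange(W),np.arange(H)); z=c["z_map"]
P=np.stack([(uu-c["cx"])/c["fx"]*z,(vv-c["cy"])/c["fy"]*z,z],-1)-c["t"]; P=P@c["R"]
near=(z>0)&(abs(P[...,0]-.48)<.04)&(abs(P[...,1]+.136)<.045)
m=near&(P[...,2]>.203)&(P[...,2]<.218);q=P[m]
if len(q): print("top",len(q),q.mean(0),cv2.minAreaRect((q[:,:2]*1000).astype(np.float32)))
hsv=cv2.cvtColor(c["image"],cv2.COLOR_RGB2HSV)
m=near&(hsv[...,0]<18)&(hsv[...,1]>170)&(hsv[...,2]>120)&(P[...,2]>.15);q=P[m]
if len(q): print("btn",len(q),q.mean(0),q.min(0),q.max(0))
for n in["grip_center","button_pad"]:
    print(n,[(d["score"],d["xy"],world(c,*d["xy"])) for d in nets.landmark_of(n,"wrist")[:2]])
s=get_state();print(s["clock"],s["ee_pos"],s["tcp_rot"],s["ft_force"],s["joint_positions"])
E
python3 w.py w2.png
```

```text
top 1644 [ 0.4854 -0.1362  0.2097] ((483.8719177246094, -136.64297485351562), (35.396881103515625, 37.58161926269531), 78.43112182617188)
btn 61 [ 0.4792 -0.1608  0.2003] [ 0.4734 -0.1636  0.1972] [ 0.498  -0.1568  0.2022]
grip_center [(0.59, [253.4, 191.4], array([ 0.4946, -0.1397,  0.2115]))]
button_pad [(0.56, [281.4, 196.4], array([ 0.4824, -0.1626,  0.2014]))]
3.2 [ 0.4793 -0.1383  0.28  ] [[ 0.9807 -0.1957 -0.0003]
 [-0.1957 -0.9807 -0.0005]
 [-0.0002  0.0005 -1.    ]] [ 0.2683 -1.1426 -0.4335] [ 0.7303  0.0604 -0.5596  1.6699  0.033   1.4208 -1.6013]
```

View pics/w2.png

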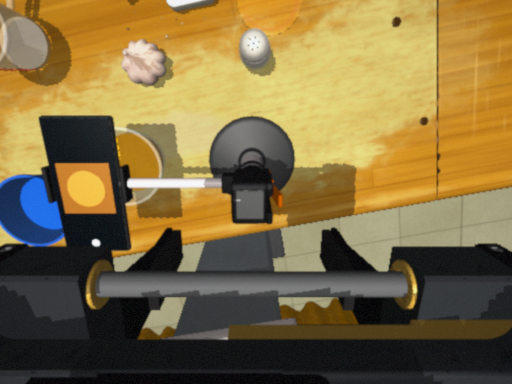

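The wrist view confirms the choice: grip top at (252,203), orange button at (278,195) on the right, and the boom going left to the phone. Alignment is good, so descend and close on the grip.

Call:
servo_tool --moves '[{"tx": 0.004, "ty": 0, "tz": 0.06, "rx": 0, "ry": 0, "rz": 0, "jaw": 1}, {"tx": 0.004, "ty": 0, "tz": 0.12, "rx": 0, "ry": 0, "rz": 0, "jaw": 1}, {"tx": 0.004, "ty": 0, "tz": 0.18, "rx": 0, "ry": 0, "rz": 0, "jaw": 1}, {"tx": 0.004, "ty": 0, "tz": 0.22, "rx": 0, "ry": 0, "rz": 0, "jaw": 1}, {"tx": 0.004, "ty": 0, "tz": 0.228, "rx": 0, "ry": 0, "rz": 0, "jaw": 1}, {"tx": 0.004, "ty": 0, "tz": 0.228, "rx": 0, "ry": 0, "rz": 0, "jaw": 1}]' --newtons 25

```text
clock: 3.95
ee_pos: [0.4818, -0.1381, 0.1666]
tcp_rot: [[0.981, -0.195, 0.0], [-0.195, -0.981, -0.0], [0.001, 0.0, -1.0]]
ft_force: [0.3, -0.2, -0.3]
gripper_width: 0.0873
grasp_force: 0.0
```

Call:
servo_tool --moves '[{"tx": 0, "ty": 0, "tz": 0, "rx": 0, "ry": 0, "rz": 0, "jaw": -0.1}, {"tx": 0, "ty": 0, "tz": 0, "rx": 0, "ry": 0, "rz": 0, "jaw": -1}, {"tx": 0, "ty": 0, "tz": 0, "rx": 0, "ry": 0, "rz": 0, "jaw": -1}, {"tx": 0, "ty": 0, "tz": 0, "rx": 0, "ry": 0, "rz": 0, "jaw": -1}, {"tx": 0, "ty": 0, "tz": 0, "rx": 0, "ry": 0, "rz": 0, "jaw": -1}, {"tx": 0, "ty": 0, "tz": 0, "rx": 0, "ry": 0, "rz": 0, "jaw": -1}, {"tx": 0, "ty": 0, "tz": 0, "rx": 0, "ry": 0, "rz": 0, "jaw": -1}, {"tx": 0, "ty": 0, "tz": 0, "rx": 0, "ry": 0, "rz": 0, "jaw": -1}]'

```text
clock: 4.95
ee_pos: [0.4822, -0.1365, 0.1663]
tcp_rot: [[0.981, -0.193, 0.001], [-0.193, -0.981, 0.001], [0.0, -0.001, -1.0]]
ft_force: [-0.6, 5.0, 4.2]
gripper_width: 0.0359
grasp_force: 25.0
```

```bash
python3 - <<'E'
from h import *
for i in range(4):
    read_camera("wrist");s=get_state();print(s["clock"],s["ee_pos"],s["ft_force"],s["gripper_width"],s["grasp_force"])
E
```

```text
5.0 [ 0.48221814 -0.13650361  0.16630501] [0.38615571 5.43240226 3.6611874 ] 0.035478520444256874 24.99409294920042
5.05 [ 0.48221527 -0.13651105  0.16630886] [0.06861403 6.59477485 5.10789744] 0.03626905421640446 24.994247001595795
5.1 [ 0.48217571 -0.13650895  0.16626748] [0.98269903 5.95111108 4.00216256] 0.03570980881894469 24.99434609315358
5.15 [ 0.48218779 -0.13648397  0.16626834] [0.14160121 5.93309728 2.75868517] 0.03576681236026156 24.994227580027655
```

Width is 36 mm, so the button is flush. Lifting slowly.

Call:
servo_tool --moves '[{"tx": 0, "ty": -0.002, "tz": -0.004, "rx": 0, "ry": 0, "rz": 0, "jaw": -1}, {"tx": 0, "ty": -0.002, "tz": -0.02, "rx": 0, "ry": 0, "rz": 0, "jaw": -1}, {"tx": 0, "ty": -0.002, "tz": -0.04, "rx": 0, "ry": 0, "rz": 0, "jaw": -1}, {"tx": 0, "ty": -0.002, "tz": -0.06, "rx": 0, "ry": 0, "rz": 0, "jaw": -1}, {"tx": 0, "ty": -0.002, "tz": -0.08, "rx": 0, "ry": 0, "rz": 0, "jaw": -1}, {"tx": 0, "ty": -0.002, "tz": -0.1, "rx": 0, "ry": 0, "rz": 0, "jaw": -1}, {"tx": 0, "ty": -0.002, "tz": -0.11, "rx": 0, "ry": 0, "rz": 0, "jaw": -1}]'

```text
clock: 6.02
ee_pos: [0.482, -0.1363, 0.2217]
tcp_rot: [[0.981, -0.194, 0.0], [-0.194, -0.981, -0.0], [0.0, 0.0, -1.0]]
ft_force: [3.3, 1.4, -4.9]
gripper_width: 0.0359
grasp_force: 25.0
```

Call:
servo_tool --moves '[{"tx": 0, "ty": 0, "tz": -0.01, "rx": 0, "ry": 0, "rz": 0, "jaw": -1}, {"tx": 0, "ty": 0, "tz": -0.02, "rx": 0, "ry": 0, "rz": 0, "jaw": -1}, {"tx": 0, "ty": 0, "tz": -0.04, "rx": 0, "ry": 0, "rz": 0, "jaw": -1}, {"tx": 0, "ty": 0, "tz": -0.06, "rx": 0, "ry": 0, "rz": 0, "jaw": -1}, {"tx": 0, "ty": 0, "tz": -0.08, "rx": 0, "ry": 0, "rz": 0, "jaw": -1}, {"tx": 0, "ty": 0, "tz": -0.1, "rx": 0, "ry": 0, "rz": 0, "jaw": -1}, {"tx": 0, "ty": 0, "tz": -0.116, "rx": 0, "ry": 0, "rz": 0, "jaw": -1}, {"tx": 0, "ty": 0, "tz": -0.116, "rx": 0, "ry": 0, "rz": 0, "jaw": -1}]'

```text
clock: 7.02
ee_pos: [0.4821, -0.1363, 0.2798]
tcp_rot: [[0.981, -0.194, 0.0], [-0.194, -0.981, -0.0], [0.0, 0.0, -1.0]]
ft_force: [3.4, 2.7, -2.6]
gripper_width: 0.0356
grasp_force: 25.0
```

```bash
cat > s.py <<'E'
from h import *
np.set_printoptions(precision=4,suppress=True)
for cam in("wrist","side"):
    c=read_camera(cam); s=get_state(); print(s["clock"],s["ee_pos"],s["ft_force"],s["gripper_width"],s["grasp_force"])
    H,W=c["z_map"].shape
    uu,vv=np.meshgrid(np.arange(W),np.arange(H)); z=c["z_map"]
    P=np.stack([(uu-c["cx"])/c["fx"]*z,(vv-c["cy"])/c["fy"]*z,z],-1)-c["t"]; P=P@c["R"]
    m=(z>0)&(abs(P[...,0]-.51)<.05)&(abs(P[...,1]-.04)<.03)&(P[...,2]>.12)&(P[...,2]<.32)
    if m.any(): print(cam,"phone z",np.median(P[m][:,2]),m.sum())
save(c["image"][60:300,150:410],"s1.png")
E
python3 s.py
```

```text
7.075 [ 0.482  -0.1364  0.2794] [ 2.7971  2.1083 -2.894 ] 0.03547932700458093 24.997114576399326
wrist phone z 0.25989731574159264 2274
7.125 [ 0.482  -0.1364  0.2792] [ 3.35    1.7099 -3.1147] 0.035608749518723386 24.99708255403675
side phone z 0.26018782080210967 626
```

Call:
servo_tool --moves '[{"tx": 0, "ty": 0, "tz": -0.006, "rx": 0, "ry": 0, "rz": 0, "jaw": -1}, {"tx": 0, "ty": 0, "tz": -0.012, "rx": 0, "ry": 0, "rz": 0, "jaw": -1}, {"tx": 0, "ty": 0, "tz": -0.013, "rx": 0, "ry": 0, "rz": 0, "jaw": -1}, {"tx": 0, "ty": 0, "tz": -0.013, "rx": 0, "ry": 0, "rz": 0, "jaw": -1}]' --newtons 35

```text
clock: 7.62
ee_pos: [0.482, -0.1363, 0.2855]
tcp_rot: [[0.981, -0.194, -0.0], [-0.194, -0.981, -0.0], [-0.0, 0.0, -1.0]]
ft_force: [3.6, 1.6, -4.7]
gripper_width: 0.0358
grasp_force: 35.0
```

Call:
servo_tool --moves '[{"tx": 0, "ty": 0, "tz": -0.001, "rx": 0, "ry": 0, "rz": 0, "jaw": -1}, {"tx": 0, "ty": 0, "tz": -0.0015, "rx": 0, "ry": 0, "rz": 0, "jaw": -1}, {"tx": 0, "ty": 0, "tz": -0.0015, "rx": 0, "ry": 0, "rz": 0, "jaw": -1}]'

```text
clock: 8.0
ee_pos: [0.482, -0.1363, 0.2862]
tcp_rot: [[0.981, -0.194, -0.0], [-0.194, -0.981, -0.0], [-0.0, 0.0, -1.0]]
ft_force: [3.4, 1.1, -5.9]
gripper_width: 0.0357
grasp_force: 35.0
```

```bash
python3 s.py
```

```text
8.05 [ 0.482  -0.1363  0.2863] [ 3.561   1.5923 -6.7099] 0.03581649371302045 34.995938481297344
wrist phone z 0.2663093813683257 2286
8.1 [ 0.482  -0.1363  0.2862] [ 3.3081  0.872  -6.5631] 0.03597870821178573 34.99590176157653
side phone z 0.26696500592522354 623
```

Call:
servo_tool --moves '[{"tx": 0, "ty": 0, "tz": -0.001, "rx": 0, "ry": 0, "rz": 0, "jaw": -1}, {"tx": 0, "ty": 0, "tz": -0.002, "rx": 0, "ry": 0, "rz": 0, "jaw": -1}, {"tx": 0, "ty": 0, "tz": -0.002, "rx": 0, "ry": 0, "rz": 0, "jaw": -1}]'

```text
clock: 8.48
ee_pos: [0.4819, -0.1363, 0.2865]
tcp_rot: [[0.981, -0.194, -0.001], [-0.194, -0.981, 0.0], [-0.001, -0.0, -1.0]]
ft_force: [7.0, 2.1, -12.7]
gripper_width: 0.0357
grasp_force: 35.0
```

```bash
python3 s.py
```

```text
8.525 [ 0.4819 -0.1363  0.2865] [  4.7836   0.7925 -12.0216] 0.03564166493909735 34.99412244418636
wrist phone z 0.2665518260302099 2300
8.575 [ 0.4819 -0.1363  0.2865] [  4.894    1.347  -12.8233] 0.035866532016640806 34.99395825667307
side phone z 0.2671818092957013 620
```

The stop is reached: force is building and the position has stalled at about 120 mm of lift. One last look.

View pics/s1.png

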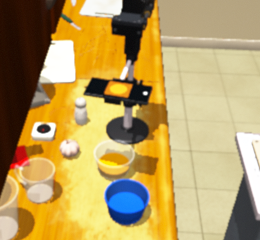

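The picture shows the phone raised at crop (118,90), the gripper holding the grip at (130,30), and the tub, garlic and shaker where they were. The onion is outside this crop and the arm never went near it.

```bash
python3 -c "
from rig import job_done
print(job_done())"
```

```text
the job is handed in; nothing more can be done
None
```

The pole is fully extended (about 120 mm of lift, pulled against the second stop) and the job is handed in, with the arm still holding the grip at 35 N and the button squeezed flush, ready for you to tighten the thumbscrews.

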